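# Set a spindle home in the cross-drilling jig

## Robot

A 7-joint arm with a two-finger parallel gripper is mounted at the origin on a cart in front of the work surface, level with it; the furniture and walls round the work are solid. World frame = base frame: x ahead of the robot, y to its left, z up, the work surface at z = 0. Lengths are in m, angles in degrees, forces in N, time in s.
With the tool pointing down it reaches from about 0.425 to 0.95 m from the base axis. Payload 16.7 kg.
Tool frame: the origin (TCP) lies midway between the tips of the shut fingers; the grasp point (between the pads) lies 19 mm behind it; z points along the fingers, y is the line along which they close (so a half turn about z gives the same grasp; the last joint's range is limited). The gripper opens to 94 mm and grips with 3 to 60 N. Pads are 16 mm wide; open, the fingers measure 119 mm over their backs; the gripper's body (75 mm by 177 mm) begins 78 mm behind the grasp point.
Start: joints at [57.611, 24.414, 4.234, 92.017, -1.954, 63.644, -3.845], TCP at [0.273, -0.617, 0.205] pointing down, gripper open.
Joint ranges: [-163.25, 163.25], [-28.42, 122.38], [-70.27, 78.77], [12.13, 141.07], [-58.53, 238.53], [9.26, 117.41], [-156.51, 156.51]. Speed limits (degrees/s): [108.29, 108.29, 136.94, 136.94, 172.46, 172.46, 172.46].

## Interface

Orientations are given as [roll, pitch, yaw] about the fixed x, y, z axes, in that order (R = Rz(yaw) Ry(pitch) Rx(roll)).
In Python, from plant import arm gives the robot as it stands.
- The arm moves only by the shell command python3 -m crank 'ROWS' [FORCE]. ROWS is JSON, a list of rows, each a list of 3 entries, a list of its own where there are three numbers: the opening in per cent of the stroke, from 0 (shut) to 100 (fully open), then the shift along the tool's x, y, z in units of 0.2 m (1.0 is 0.2 m), then the turn about the tool's z in units of 180 degrees (1.0 is 180 degrees). In form: [[jaw, [dx, dy, dz], spin], ...]. A call has exactly 10 rows; each row is the pose to reach, as a shift and turn from the pose commanded when the call began, along the tool's axes at that moment, turning the shorter way round; what a row does not reach only later rows make up. A row lasts 1/12 s, in which the tool goes at most 41.7 mm and 7.16 degrees, less where a joint would pass 70% of its speed; a pose out of reach is approached as far as the arm can. A call with a number of a shift or a turn outside -1 to 1 is refused whole. A call with a gripper value outside its range is refused whole. The fingers move at their own pace and stop on an object; FORCE is the grip in N (left out, the last holds). Time passes only in rows, so rows that repeat a pose let the fingers close, or fill a call up. It gives the time, the measured TCP pose, the force, the opening and the grip force at its end, in the units of the state.
- arm.sense(): the state, without advancing time (a new reading comes with each control period).
- arm.snapshot(name): name is "side" or "top"; returns (picture, depth): 384x512x3 uint8, red, green, blue; 384x512 float32, m along the optical axis (not along the pixel's ray), 0 where there is no reading.
- arm.camera_params(name): a dict with "camera_matrix" (3x3 intrinsics, pixels), "R" (3x3) and "t" (3): a world point X has camera coordinates R X + t. Camera axes: x right, y down, z forward; pixel columns grow to the right and rows downward; lengths in m; the calibration is good to about 2 mm. A picture is of the moment at which its call begins. camera_params takes no time and is no camera call.
- arm.job_done(): hands the job in; it is judged then, once.
Trained networks look in the newest picture that a camera, given by its name, has taken for a name from the list of things; names that differ only in an ending like _2 or _b are one class to them, and where a whole thing is asked for, a point or a joint stands for the part that bears it (a point fixed in the world has none). Each returns a list of dicts, best first, with "score" (0 to 1); they miss things now and then, are a little off and sometimes report something else, mostly with a low value. They report only what shows in the picture. A call takes as long as a camera call.
- arm.regions_of(camera, target): "pixels" (384x512 bool, what is visible of it) and "point" ([column, row] in pixels, amid what is visible of it).
- arm.mark_of(camera, target): "point" ([column, row] in pixels: a listed point, or the origin of a listed thing).
The state is a dict: "t": time; "q": joint angles; "qd": joint speeds; "effort": joint torques, N m; "position": TCP position; "ee_rot": TCP orientation; "contact_force": force on the tool from outside, world axes, zero at the start; "ft_torque": the same for the moment, N m; "gripper_width": finger opening in m; "gripper_force": force on a finger pad.
Only numpy, scipy, OpenCV 4.12 (cv2) and the standard library are available. Lean on these libraries where they do the work, as an engineer would, in place of code of your own. Each camera call takes 0.05 s, during which the arm holds its last target. There are 200 camera calls.

## Task

Set the dark spindle up for cross-drilling: lay its round shank in the V-groove of the jig, square end hanging out of the open end, and slide it along the groove under the drill-guide bridge until you feel its end press lightly against the brass-tipped stop screw, without ramming it. Then swing the hold-down arm over and press it down firmly, so that its rubber foot clamps the spindle, and let go. Leave the pale spindle, the block plane and the oil bottle where they are.

Things in the scene. Friction and masses are not known exactly. Their poses are not given: they have to be found in the camera images.
- jig: Cross-drilling jig screwed to the bench: plywood base with a reddish grooved rail. Origin on the bench under the groove; y runs along the groove to the stop, z up, x across (away from the robot at yaw 0). In this frame, mm: base x -36..68, y -114..122, 18 high; rail x -22..22, y -110..80, top at z 42.5, its 90 degree V-groove open at the y -110 end.
- groove (a point): Point on the line along which the axis of an 18 mm round lies in the groove: 46 mm above the jig's origin, axes as the jig's.
- bridge (a point): Middle of the underside of the aluminium drill-guide bridge across the groove, 51 mm along +y from groove and 64 mm above the bench. The bridge is 24 mm long (y), 69 wide, its top with the steel bush 79 mm above the bench; the opening between its legs is 45 mm wide.
- stop_block (a point): Point on the groove's line in the face of the wooden stop block (66 mm high), 88 mm along +y from groove. A screw sticks out of it along that line with a flat brass tip 13 mm across, set anew for each batch: the tip stands 3 to 23 mm before this point. Its setting is not measured: feel (or look) for it. It does not give. Press it with a few newtons; over 18 N is ramming.
- dark_spindle_front (a point): Centre of the round front end face of the dark brown spindle: about 70 g, 249 mm long, the shank 18 mm in diameter and 199 mm long from this end, then a square tail 18 x 18 x 50 mm. y axis points along the spindle out of this end. It starts lying on the bench, axis 9 mm up.
- dark_spindle_tail (a point): Centre of the square tail of the dark spindle, on its axis, 224 mm behind the front face and 25 mm ahead of the tail's end; a good place to grip (18 mm wide). y axis points towards the front end.
- holddown (a joint): Angle of the hold-down arm (rad): 0 level over the groove, growing as it swings up to the jig's +x side; starts about upright. The hinge runs along jig y through x 44, y -40, z 72 mm of the jig; friction (3 to 4 N at the knob) keeps it where it is left. The rubber foot, 44 mm from the hinge, meets a spindle in the groove at about 0.03; pressed down with 10 N at the knob it stays clamped.
- knob (a point): Centre of the black ball knob, 25 mm in diameter, at the end of the hold-down arm, 90 mm from the hinge axis; the arm, 20 mm wide, runs from it to the hinge.
- pale_spindle_front (a point): Front end of the pale spindle, the dark one's twin in light wood, lying on the bench; not to be disturbed.
- pale_spindle_tail (a point): Centre of the square tail of the pale spindle.
- block_plane: Black block plane 47 x 167 x 52 mm standing on the bench, origin under its centre; not to be disturbed.
- oil_bottle: Amber oil bottle with a black cap, 36 mm across, 54 mm high, standing on the bench, origin under its centre; not to be disturbed.

How it is judged (in metres and radians):
On the way:
1. with the hold-down open, the dark spindle lies in the groove and its end presses on the stop screw (contact force between dark_spindle and stop_tip above 1.5 N and x of dark_spindle_front in the frame of groove between -0.003 and 0.003 m and z of dark_spindle_front in the frame of groove between -0.003 and 0.003 m and angle between the y axis of dark_spindle_tail and the y axis of groove, either way round below 0.035 rad and value of joint holddown above 0.5 rad), for 0.1 s.
At the end, for the whole second after the job is handed in: the dark spindle lies in the groove (front end within 3 mm of the groove's line, direction within 2 degrees), its end within 1.5 mm of the stop screw's tip, and the hold-down is down (under 0.06 rad) with its foot pressing on the spindle with over 1 N (distance between dark_spindle_front and stop_tip below 0.003 m and x of dark_spindle_front in the frame of groove between -0.003 and 0.003 m and z of dark_spindle_front in the frame of groove between -0.003 and 0.003 m and angle between the y axis of dark_spindle_tail and the y axis of groove, either way round below 0.035 rad and value of joint holddown below 0.06 rad and contact force between dark_spindle and foot above 1 N); the robot touches nothing.
It fails at once if the spindle is rammed against the stop screw (over 18 N) (contact force between dark_spindle and stop_tip above 18 N).
It fails at once if the pale spindle is moved (distance of any of pale_spindle_front, pale_spindle_tail from where it was at the start of the episode above 0.02 m).
It fails at once if the block plane is moved (distance of block_plane from where it was at the start of the episode above 0.02 m).
It fails at once if the oil bottle is moved or knocked over (distance of oil_bottle from where it was at the start of the episode above 0.02 m or angle between oil_bottle's own z axis and vertical above 0.5 rad).
It also fails if it takes over 72 s, if anything falls off the work surface, if the arm or the gripper's body presses on something with over 40 N, if the wrist force passes 120 N, or if a joint passes its speed limit or range.

## Working session

There is one attempt and no reset: what is moved stays moved. The work goes in short steps, Python scripts to look and compute and a shell command to move; the robot and the scene stay as the last step left them, time stands still between calls to the robot, and variables do not carry over. Pictures are saved under pics/ and viewed, at most 10 in all, crops included, and the job is handed in when it is done.

```bash
ls; mkdir -p pics
cat > h.py <<'E'
import numpy as np, cv2
from plant import arm
from scipy.spatial.transform import Rotation as Ro
def ray(c,px):
    p=arm.camera_params(c);K=np.array(p["camera_matrix"]);R=np.array(p["R"]);t=np.array(p["t"])
    d=R.T@np.linalg.inv(K)@np.array([px[0],px[1],1.]);return -R.T@t,d
def atz(c,px,z):
    o,d=ray(c,px);return o+d*(z-o[2])/d[2]
def proj(c,X):
    p=arm.camera_params(c);v=np.array(p["camera_matrix"])@(np.array(p["R"])@np.array(X)+np.array(p["t"]));return v[:2]/v[2]
E
python3 - <<'E'
from h import *
np.set_printoptions(precision=4,suppress=True)
Z=dict(jig=0,groove=.046,bridge=.064,stop_block=.046,dark_spindle_front=.009,dark_spindle_tail=.009,knob=.16,pale_spindle_front=.009,pale_spindle_tail=.009,block_plane=0,oil_bottle=0)
for c in ("top","side"):
    im,d=arm.snapshot(c);cv2.imwrite(f"pics/{c}0.png",im[:,:,::-1])
    print(c,ray(c,(256,192)))
    for n,z in Z.items():
        for m in arm.mark_of(c,n)[:2]: print(n,np.round(m["point"],1),round(m["score"],2),atz(c,m["point"],z))
s=arm.sense();print(s)
E
```

```text
pics
top (array([0.3371, 0.0638, 0.8945]), array([ 0.1843, -0.0191, -0.9832]))
jig [338.  147.7] 0.91 [ 0.5778 -0.187   0.    ]
groove [341.4 141.4] 0.66 [ 0.5797 -0.1864  0.046 ]
bridge [324.6 139. ] 0.6 [ 0.5887 -0.1424  0.064 ]
bridge [359.4 202.5] 0.34 [ 0.4198 -0.1857  0.064 ]
stop_block [309.9 138.3] 0.73 [ 0.6032 -0.1113  0.046 ]
dark_spindle_front [237.4 240. ] 0.93 [0.3947 0.1147 0.009 ]
dark_spindle_tail [321.4 198.6] 0.73 [ 0.4539 -0.1112  0.009 ]
knob [372.7 105.3] 0.69 [ 0.6145 -0.2409  0.16  ]
pale_spindle_front [129.5 209.1] 0.72 [0.5233 0.3654 0.009 ]
pale_spindle_front [375.6 103.6] 0.55 [ 0.6746 -0.3123  0.009 ]
pale_spindle_tail [220.7 188.4] 0.64 [0.53   0.1324 0.009 ]
block_plane [166.  234.1] 0.93 [0.4448 0.2869 0.    ]
oil_bottle [361.4 201.7] 0.75 [ 0.4272 -0.2104  0.    ]
side (array([0.0274, 0.7818, 0.71  ]), array([ 0.4678, -0.6627, -0.5848]))
jig [298.6 170.6] 0.56 [ 0.5599 -0.1829  0.    ]
groove [299.4 153.4] 0.94 [ 0.571  -0.1987  0.046 ]
bridge [283.4 152.7] 0.97 [ 0.5936 -0.1479  0.064 ]
stop_block [276.1 163. ] 0.66 [ 0.595  -0.1151  0.046 ]
dark_spi
[... 284 characters left out ...]
  0.009 ]
pale_spindle_tail [236.5 230. ] 0.77 [0.5342 0.1402 0.009 ]
block_plane [218.7 294.5] 0.83 [0.4457 0.3124 0.    ]
oil_bottle [342. 187.] 0.8 [ 0.422  -0.1856  0.    ]
{'t': 1.2, 'q': array([57.6102, 24.4139,  4.2341, 92.0154, -1.9534, 63.644 , -3.8425]), 'qd': array([ 0.0103, -0.0949,  0.0696, -0.0859,  0.1126,  0.0884, -0.0204]), 'effort': array([  0.0023, -93.5525,   3.6636, -45.4549,  -0.0488,   0.013 ,
         0.    ]), 'position': array([ 0.2726, -0.6175,  0.2055]), 'ee_rot': array([-179.9987,   -0.0014,   23.8231]), 'contact_force': array([-0.0787,  0.0257,  0.1204]), 'ft_torque': array([-0.0254, -0.0024, -0.0444]), 'gripper_force': 0.0, 'gripper_width': 0.09387957048888977}
```

View pics/top0.png

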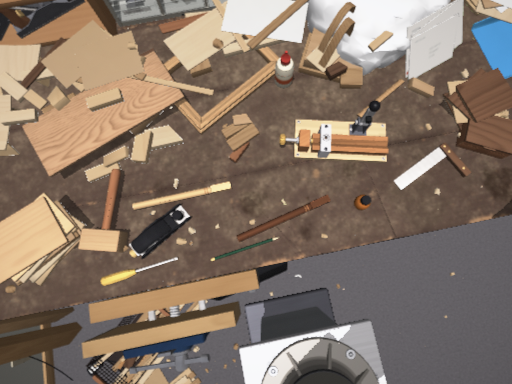

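View pics/side0.png

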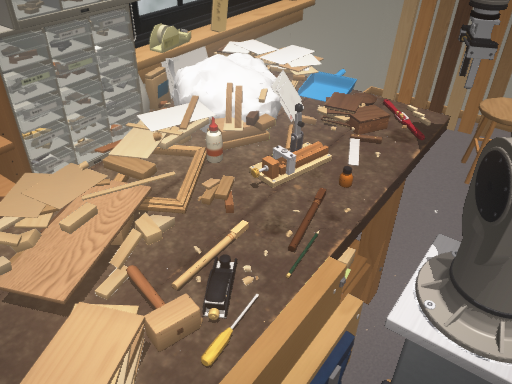

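The top view shows the jig's open end at about (387,147) and its stop at (285,140), with the knob upright at (375,105). The dark spindle lies from its tail at (325,200) to its front at (238,238). The oil bottle is at (362,202), clear of the tail. The side view agrees. Next I'll fit the poses from depth.

```bash
cat > fit.py <<'E'
from h import *
from scipy.optimize import least_squares
np.set_printoptions(precision=4,suppress=True)
def cloud(c,d):
    v,u=np.mgrid[:384,:512];p=arm.camera_params(c);K=np.array(p["camera_matrix"]);R=np.array(p["R"]);t=np.array(p["t"])
    P=np.stack([u,v,np.ones_like(u)],-1).reshape(-1,3)@np.linalg.inv(K).T*d.reshape(-1,1)
    return ((P-t)@R).reshape(384,512,3)
# boxes in jig frame: centre, half
B=[([.016,.004,.009],[.052,.118,.009]),([0,-.015,.030],[.022,.095,.0125]),([0,.051,.0715],[.0345,.012,.0075]),([0,.105,.033],[.022,.017,.033])]
def sdf(p):
    r=[]
    for c,h in B:
        q=np.abs(p-c)-h
        r.append(np.linalg.norm(np.maximum(q,0),axis=1)+np.minimum(q.max(1),0))
    return np.min(r,axis=0)
if __name__=="__main__":
  for c in ("top","side"):
    im,d=arm.snapshot(c);C=cloud(c,d)
    P=C[(d>0)];P=P[(np.hypot(P[:,0]-.58,P[:,1]+.187)<.17)&(P[:,2]>.012)&(P[:,2]<.084)]
    f=lambda a:sdf(np.c_[(P[:,0]-a[0])*np.cos(a[2])+(P[:,1]-a[1])*np.sin(a[2]),-(P[:,0]-a[0])*np.sin(a[2])+(P[:,1]-a[1])*np.cos(a[2]),P[:,2]-a[3]])
    best=min((least_squares(f,[.579,-.188,y,0],loss="soft_l1",f_scale=.002) for y in (-.3,-.2,-.1,0)),key=lambda r:r.cost)
    print(c,len(P),"jig x y yaw z",best.x[:2],np.degrees(best.x[2]),best.x[3],np.median(abs(best.fun)))
    for n in ("dark_spindle_front","pale_spindle_front"):
      for g in arm.regions_of(c,n)[:1]:
        Q=C[g["pixels"]&(d>0)];m=np.median(Q,axis=0);Q=Q[(Q[:,2]>.004)&(Q[:,2]<.03)]
        if len(Q)<20: print(n,len(Q));continue
        m=Q.mean(0);w=np.linalg.svd(Q[:,:2]-m[:2],full_matrices=False)[2][0];w*=np.sign(w[1]);s=(Q[:,:2]-m[:2])@w
        nrm=np.array([-w[1],w[0]]);o=(Q[:,:2]-m[:2])@nrm;lo,hi=np.percentile(o,[2,98])
        mm=m[:2]+nrm*(lo+hi)/2
        print(n,round(g["score"],2),len(Q),"ang",np.degrees(np.arctan2(w[1],w[0])),"ends",mm+w*s.min(),mm+w*s.max(),"len",np.ptp(s),"zmax",np.percentile(Q[:,2],95),"w",hi-lo)
    for g in arm.regions_of(c,"knob")[:2]:
        Q=C[g["pixels"]&(d>0)];print("knob reg",round(g["score"],2),len(Q),np.percentile(Q,[5,50,95],axis=0).tolist())
E
python3 fit.py
```

```text
top 4012 jig x y yaw z [ 0.5741 -0.1905] -14.202423438497098 -0.00019338152339157933 0.002041459843214164
dark_spindle_front 0.96 733 ang 102.67124135981139 ends [ 0.452  -0.1291] [0.3975 0.113 ] len 0.24820724312461812 zmax 0.019756007370140383 w 0.017248101769181935
pale_spindle_front 0.98 708 ang 91.25008550755054 ends [0.5327 0.1058] [0.5272 0.3544] len 0.2486832633659427 zmax 0.019588702406331805 w 0.016799636692868384
knob reg 0.82 245 [[0.5943182119580352, -0.248655121104376, 0.07794119502276713], [0.6064765671223973, -0.23810137414801025, 0.1369745214516602], [0.6166086238277174, -0.232544837879569, 0.17370157142353876]]
side 2342 jig x y yaw z [ 0.575  -0.1917] -14.204820560946674 -0.0004646850890242529 0.0024334385767751324
dark_spindle_front 0.71 494 ang 102.62178423418172 ends [ 0.45   -0.1259] [0.3953 0.1187] len 0.2506678724282738 zmax 0.018667711125177584 w 0.016090952258214282
pale_spindle_front 0.58 810 ang 91.19881895481637 ends [0.5312 0.1072] [0.526  0.3577] len 0.2505652995295611 zmax 0.018634985994391506 w 0.01703328349345573
knob reg 0.61 278 [[0.5952696925588236, -0.39111416925105286, 0.025446559303057253], [0.605764290625461, -0.23633112115848512, 0.11934125486864744], [0.7009650112873691, -0.22889362413230088, 0.17045702457816359]]
```

```bash
python3 -m crank '[[45,[0.9,-1,0],-0.22],[45,[0.9,-1,0],-0.22],[45,[0.9,-1,0],-0.22],[45,[0.9,-1,0],-0.22],[45,[0.9,-1,0],-0.22],[45,[0.9,-1,0],-0.22],[45,[0.9,-1,0],-0.22],[45,[0.9,-1,0],-0.22],[45,[0.9,-1,0],-0.22],[45,[0.9,-1,0],-0.22]]' 40
cat > go.py <<'E'
import sys; from h import *
# go.py x y z yaw -> tool-frame shift units and spin from measured pose
x,y,z,w=map(float,sys.argv[1:5]);s=arm.sense();R=Ro.from_euler("xyz",s["ee_rot"],degrees=True)
d=R.inv().apply(np.array([x,y,z])-s["position"])/.2
print("shift",np.round(d,3),"spin",round(-((w-s["ee_rot"][2]+180)%360-180)/180,4),"q",np.round(s["q"],0),"t",s["t"])
E
python3 go.py .4455 -.1031 .1 102.65
```

```text
t: 2.43
position: [0.3563, -0.3625, 0.2057]
ee_rot: [180.0, 0.0, 63.4]
contact_force: [-0.1, -0.2, 0.4]
gripper_width: 0.0423
gripper_force: 0.0
shift [ 1.36  -0.183  0.528] spin -0.2182 q [ 47.   9. -10. 113.   2.  58.  10.] t 2.4333
```

```bash
python3 -m crank '[[45,[1,-0.13,0.2],-0.218],[45,[1,-0.13,0.2],-0.218],[45,[1,-0.13,0.2],-0.218],[45,[1,-0.13,0.2],-0.218],[45,[1,-0.13,0.2],-0.218],[45,[1,-0.13,0.2],-0.218],[45,[1,-0.13,0.2],-0.218],[45,[1,-0.13,0.2],-0.218],[45,[1,-0.13,0.2],-0.218],[45,[1,-0.13,0.2],-0.218]]'
python3 go.py .4455 -.1031 .004 102.65
```

```text
t: 3.27
position: [0.4225, -0.1727, 0.1656]
ee_rot: [180.0, 0.0, 102.4]
contact_force: [0.7, -0.7, 0.1]
gripper_width: 0.0423
gripper_force: 0.0
shift [0.315 0.187 0.808] spin -0.0013 q [ 35.   8. -23. 120.   4.  52.  23.] t 3.2667
```

```bash
python3 -m crank '[[45,[0.31,0.19,0],-0.001],[45,[0.315,0.187,0],-0.001],[45,[0.315,0.187,0.2],-0.001],[45,[0.315,0.187,0.4],-0.001],[45,[0.315,0.187,0.6],-0.001],[45,[0.315,0.187,0.72],-0.001],[45,[0.315,0.187,0.78],-0.001],[45,[0.315,0.187,0.808],-0.001],[45,[0.315,0.187,0.808],-0.001],[45,[0.315,0.187,0.808],-0.001]]'
python3 -m crank '[[0,[0,0,0],0],[0,[0,0,0],0],[0,[0,0,0],0],[0,[0,0,0],0],[0,[0,0,0],0],[0,[0,0,0],0],[0,[0,0,0],0],[0,[0,0,0],0],[0,[0,0,0],0],[0,[0,0,0],0]]' 40
```

```text
t: 4.1
position: [0.4458, -0.1021, 0.0044]
ee_rot: [180.0, 0.0, 102.8]
contact_force: [0.8, -0.4, 0.6]
gripper_width: 0.0426
gripper_force: 0.0
t: 4.93
position: [0.4459, -0.1018, 0.0045]
ee_rot: [180.0, 0.0, 102.8]
contact_force: [-1.7, -0.4, 9.4]
gripper_width: 0.0175
gripper_force: 40.0
```

```bash
python3 -m crank '[[0,[0,0,-0.03],0],[0,[0,0,-0.1],0],[0,[0,0,-0.2],0],[0,[0,0,-0.35],0],[0,[0,0,-0.5],0],[0,[0,0,-0.65],0],[0,[0,0,-0.75],0],[0,[0,0,-0.75],0],[0,[0,0,-0.75],0],[0,[0,0,-0.75],0]]'
cat > spin.py <<'E'
from fit import *
# spindle axis in world and jig frames (volume-wise: silhouette centre in xy, top height for tilt)
J=np.array([.5745,-.191]);a=np.radians(-14.2);Rj=np.array([[np.cos(a),-np.sin(a)],[np.sin(a),np.cos(a)]])
s=arm.sense()
for c in ("top","side"):
    im,d=arm.snapshot(c);cv2.imwrite(f"pics/{c}_{s['t']:.1f}.png",im[:,:,::-1]);C=cloud(c,d)
    for n in ("dark_spindle_front","dark_spindle_tail"):
        for m in arm.mark_of(c,n)[:1]: print(c,n,np.round(m["point"],1),round(m["score"],2))
    for g in arm.regions_of(c,"dark_spindle_front")[:1]:
        Q=C[g["pixels"]&(d>0)];m=np.median(Q,axis=0);Q=Q[np.abs(Q[:,2]-m[2])<.06]
        x=Q-Q.mean(0);w=np.linalg.svd(x,full_matrices=False)[2][0];r=np.linalg.norm(x-np.outer(x@w,w),axis=1);Q=Q[r<.014];m=Q.mean(0);x=Q-m;w=np.linalg.svd(x,full_matrices=False)[2][0];w*=np.sign(w[1]);u=x@w
        e=[m+w*u.min(),m+w*u.max()]
        print(c,round(g["score"],2),len(Q),"surface ends",e,"ang",np.degrees(np.arctan2(w[1],w[0])),"tilt",np.degrees(np.arcsin(w[2])),"len",np.ptp(u),"jig ends",[(p[:2]-J)@Rj for p in e])
print(s["t"],s["position"],s["ee_rot"],s["contact_force"],s["gripper_width"])
E
python3 spin.py
```

```text
t: 5.77
position: [0.445, -0.1016, 0.1535]
ee_rot: [-180.0, -0.0, 102.8]
contact_force: [-0.6, 0.3, -1.2]
gripper_width: 0.0176
gripper_force: 40.0
top dark_spindle_front [232.8 236.8] 0.77
top dark_spindle_tail [330.  188.1] 0.56
top 0.67 857 surface ends [array([ 0.4425, -0.0968,  0.1652]), array([0.3953, 0.1137, 0.1644])] ang 102.64352974378329 tilt -0.20774731180407588 len 0.21575593805758797 jig ends [array([-0.1511,  0.0589]), array([-0.2485,  0.2514])]
side dark_spindle_front [296.6 193.8] 0.85
side dark_spindle_tail [327.2 146.4] 0.71
side 0.64 508 surface ends [array([ 0.4475, -0.1268,  0.1649]), array([0.3921, 0.1179, 0.1618])] ang 102.75368024628476 tilt -0.7207044464100695 len 0.2509049510293807 jig ends [array([-0.1388,  0.0311]), array([-0.2526,  0.2547])]
5.7667 [ 0.445  -0.1016  0.1535] [-179.9749   -0.0045  102.8373] [-0.6469  0.266  -1.186 ] 0.017623878509347567
```

```bash
python3 go.py .5248 -.3873 .13 75.8
```

```text
shift [-1.482  0.07   0.117] spin 0.1503 q [ 30.   9. -27. 121.   5.  51.  12.] t 6.1667
```

```bash
python3 -m crank '[[0,[-0.15,0,0],0.02],[0,[-0.3,0.01,0],0.05],[0,[-0.45,0.02,0],0.08],[0,[-0.6,0.03,0],0.11],[0,[-0.75,0.04,0],0.14],[0,[-0.9,0.05,0],0.15],[0,[-1,0.06,0],0.15],[0,[-1,0.07,0],0.15],[0,[-1,0.07,0],0.15],[0,[-1,0.07,0],0.15]]'
python3 go.py .5248 -.3873 .09 75.8
```

```text
t: 7.0
position: [0.5034, -0.2926, 0.1535]
ee_rot: [-180.0, -0.0, 75.9]
contact_force: [-0.6, -0.0, -0.6]
gripper_width: 0.0178
gripper_force: 40.0
shift [-0.433  0.22   0.317] spin 0.0005 q [ 37.  20. -16. 106.   7.  55.   4.] t 7.0
```

```bash
python3 -m crank '[[0,[-0.12,0.06,0],0],[0,[-0.26,0.13,0],0],[0,[-0.4,0.2,0],0],[0,[-0.433,0.22,0],0],[0,[-0.433,0.22,0.1],0],[0,[-0.433,0.22,0.2],0],[0,[-0.433,0.22,0.28],0],[0,[-0.433,0.22,0.317],0],[0,[-0.433,0.22,0.317],0],[0,[-0.433,0.22,0.317],0]]'
python3 spin.py
```

```text
t: 7.83
position: [0.5252, -0.3876, 0.091]
ee_rot: [-180.0, -0.0, 75.9]
contact_force: [-0.3, -0.4, -0.4]
gripper_width: 0.0177
gripper_force: 40.0
top dark_spindle_front [341.5 136.6] 0.59
top dark_spindle_tail [435.8 138.3] 0.85
top 0.73 721 surface ends [array([ 0.5212, -0.3974,  0.1029]), array([ 0.5765, -0.1736,  0.1012])] ang 76.11205739240566 tilt -0.41487028712835833 len 0.23053646077588805 jig ends [array([-0.001 , -0.2132]), array([-0.0023,  0.0173])]
side dark_spindle_front [296.4 140.7] 0.57
side dark_spindle_tail [348.9 117.6] 0.74
side 0.9 345 surface ends [array([ 0.5195, -0.3814,  0.1007]), array([ 0.5758, -0.1692,  0.0985])] ang 75.14729488634045 tilt -0.5874855690055414 len 0.2195716314075875 jig ends [array([-0.0066, -0.1981]), array([-0.0041,  0.0215])]
7.8333 [ 0.5252 -0.3876  0.091 ] [-179.9988   -0.0155   75.887 ] [-0.343  -0.449  -0.3913] 0.01768869476035563
```

```bash
python3 go.py .5248 -.3873 .0415 75.8; python3 -c "
import cv2,glob
f=sorted(glob.glob('pics/top_*'),key=lambda s:float(s[9:-4]))[-1]
im=cv2.imread(f)[90:210,270:430];a=cv2.resize(im,None,fx=4,fy=4,interpolation=2)
cv2.imwrite('pics/c1.png',a)"
```

```text
shift [ 0.005 -0.003  0.247] spin 0.0002 q [ 41.  30. -13. 100.   8.  52.  10.] t 8.2333
```

View pics/c1.png

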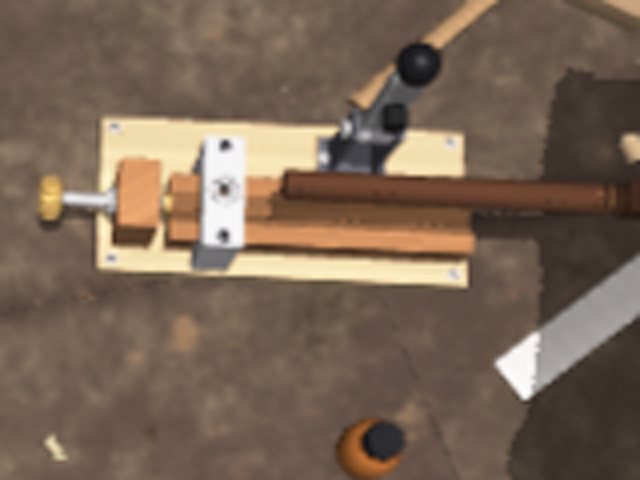

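```bash
python3 -m crank '[[0,[0,0,0.06],0],[0,[0,0,0.12],0],[0,[0,0,0.17],0],[0,[0,0,0.2],0],[0,[0,0,0.215],0],[0,[0,0,0.225],0],[0,[0,0,0.235],0],[0,[0,0,0.24],0],[0,[0,0,0.24],0],[0,[0,0,0.24],0]]'
python3 spin.py
```

```text
t: 9.07
position: [0.5253, -0.3884, 0.0429]
ee_rot: [180.0, 0.0, 75.8]
contact_force: [0.5, 1.0, -0.0]
gripper_width: 0.0173
gripper_force: 40.0
top dark_spindle_front [336.7 142.3] 0.63
top dark_spindle_tail [427.  140.9] 0.72
top 0.78 640 surface ends [array([ 0.5225, -0.3907,  0.0546]), array([ 0.5778, -0.1742,  0.0534])] ang 75.67793054227667 tilt -0.2956087103819655 len 0.2234302842989998 jig ends [array([-0.0014, -0.2063]), array([-0.0009,  0.0171])]
side dark_spindle_front [295.2 157.9] 0.66
side dark_spindle_tail [344.7 133. ] 0.75
side 0.68 232 surface ends [array([ 0.5234, -0.3796,  0.0504]), array([ 0.5723, -0.1745,  0.0522])] ang 76.60691841211691 tilt 0.47150925408777694 len 0.2108846209415869 jig ends [array([-0.0032, -0.1954]), array([-0.0062,  0.0155])]
9.0667 [ 0.5253 -0.3884  0.0429] [179.961    0.0074  75.8384] [ 0.5375  1.0468 -0.0407] 0.01729071609735709
```

```bash
python3 -m crank '[[0,[0,0,0.002],0],[0,[0,0,0.004],0],[0,[0,0,0.006],0],[0,[0,0,0.007],0],[0,[0,0,0.007],0],[0,[0,0,0.007],0],[0,[0,0,0.007],0],[0,[0,0,0.007],0],[0,[0,0,0.007],0],[0,[0,0,0.007],0]]'
```

```text
t: 10.3
position: [0.5251, -0.3884, 0.0412]
ee_rot: [180.0, 0.0, 75.8]
contact_force: [2.1, -1.7, 3.4]
gripper_width: 0.0178
gripper_force: 40.0
```

```bash
python3 -m crank '[[0,[0,0.002,-0.001],0],[0,[0,0.004,-0.002],0],[0,[0.03,0.004,-0.002],0],[0,[0.06,0.004,-0.002],0],[0,[0.09,0.004,-0.002],0],[0,[0.12,0.004,-0.002],0],[0,[0.15,0.004,-0.002],0],[0,[0.18,0.004,-0.002],0],[0,[0.2,0.004,-0.002],0],[0,[0.2,0.004,-0.002],0]]' 8; python3 spin.py | grep top
```

```text
t: 11.13
position: [0.5361, -0.3484, 0.0416]
ee_rot: [180.0, -0.0, 75.9]
contact_force: [0.4, 0.5, -0.2]
gripper_width: 0.0177
gripper_force: 8.0
top dark_spindle_front [319.5 137.7] 0.79
top dark_spindle_tail [409.  143.5] 0.9
top 0.97 589 surface ends [array([ 0.533 , -0.3522,  0.0531]), array([ 0.5824, -0.1579,  0.055 ])] ang 75.73873350289846 tilt 0.5601052905627725 len 0.20051421341408832 jig ends [array([-0.0007, -0.1665]), array([-0.0005,  0.034 ])]
```

```bash
python3 -m crank '[[0,[0.005,0,0],0],[0,[0.01,0,0],0],[0,[0.015,0,0],0],[0,[0.02,0,0],0],[0,[0.025,0,0],0],[0,[0.03,0,0],0],[0,[0.035,0,0],0],[0,[0.04,0,0],0],[0,[0.04,0,0],0],[0,[0.04,0,0],0]]' 8
python3 -m crank '[[0,[0.0025,0,0],0],[0,[0.005,0,0],0],[0,[0.0075,0,0],0],[0,[0.01,0,0],0],[0,[0.0125,0,0],0],[0,[0.015,0,0],0],[0,[0.0175,0,0],0],[0,[0.02,0,0],0],[0,[0.02,0,0],0],[0,[0.02,0,0],0]]' 8
```

```text
t: 12.37
position: [0.5377, -0.3417, 0.0415]
ee_rot: [180.0, -0.0, 75.9]
contact_force: [1.7, 0.2, 1.2]
gripper_width: 0.0179
gripper_force: 8.0
t: 13.2
position: [0.5386, -0.3379, 0.0415]
ee_rot: [180.0, -0.0, 75.8]
contact_force: [1.9, -1.1, 1.1]
gripper_width: 0.0179
gripper_force: 8.0
```

```bash
python3 -m crank '[[0,[0.0025,0.002,0],0],[0,[0.005,0.003,0],0],[0,[0.0075,0.003,0],0],[0,[0.01,0.003,0],0],[0,[0.0125,0.003,0],0],[0,[0.015,0.003,0],0],[0,[0.0175,0.003,0],0],[0,[0.02,0.003,0],0],[0,[0.02,0.003,0],0],[0,[0.02,0.003,0],0]]' 8
```

```text
t: 14.03
position: [0.54, -0.3341, 0.0414]
ee_rot: [-180.0, -0.0, 75.8]
contact_force: [0.6, -0.1, 0.8]
gripper_width: 0.0182
gripper_force: 8.0
```

```bash
python3 -m crank '[[0,[0.0025,0,0],0],[0,[0.005,0,0],0],[0,[0.0075,0,0],0],[0,[0.01,0,0],0],[0,[0.0125,0,0],0],[0,[0.015,0,0],0],[0,[0.015,0,0],0],[0,[0.015,0,0],0],[0,[0.015,0,0],0],[0,[0.015,0,0],0]]' 8
```

```text
t: 14.87
position: [0.5408, -0.3313, 0.0415]
ee_rot: [-180.0, -0.0, 75.8]
contact_force: [0.9, -0.4, 0.8]
gripper_width: 0.0176
gripper_force: 8.0
```

```bash
python3 -m crank '[[0,[0.0025,0,0],0],[0,[0.005,0,0],0],[0,[0.0075,0,0],0],[0,[0.01,0,0],0],[0,[0.0125,0,0],0],[0,[0.015,0,0],0],[0,[0.015,0,0],0],[0,[0.015,0,0],0],[0,[0.015,0,0],0],[0,[0.015,0,0],0]]' 8; python3 spin.py|grep -v side
```

```text
t: 15.7
position: [0.5411, -0.3298, 0.0416]
ee_rot: [180.0, 0.1, 75.8]
contact_force: [-0.3, -6.7, 1.3]
gripper_width: 0.0182
gripper_force: 8.0
top dark_spindle_tail [403.7 140.6] 0.92
top 0.97 519 surface ends [array([ 0.5396, -0.3278,  0.0531]), array([ 0.5932, -0.1175,  0.0561])] ang 75.68396050978627 tilt 0.813382567386516 len 0.21710802792606945 jig ends [array([-0.0003, -0.1412]), array([0.0001, 0.0759])]
15.7 [ 0.5411 -0.3298  0.0416] [179.9887   0.0735  75.785 ] [-0.2674 -6.6563  1.3385] 0.01818216074840149
```

```bash
python3 -m crank '[[0,[0,0,0],0],[0,[0,0,0],0],[30,[0,0,0],0],[40,[0,0,0],0],[40,[0,0,0],0],[40,[0,0,0],0],[40,[0,0,-0.1],0],[40,[0,0,-0.25],0],[40,[0,0,-0.4],0],[40,[0,0,-0.55],0]]' 8; python3 spin.py;  python3 -c "
import cv2,glob
f=sorted(glob.glob('pics/top_*'),key=lambda s:float(s[9:-4]))[-1]
im=cv2.imread(f)[90:190,270:430];a=cv2.resize(im,None,fx=4,fy=4,interpolation=2)
f=sorted(glob.glob('pics/side_*'),key=lambda s:float(s[10:-4]))[-1]
im=cv2.imread(f)[90:200,240:400];b=cv2.resize(im,None,fx=4,fy=4,interpolation=2)
cv2.imwrite('pics/c2.png',cv2.resize(cv2.vconcat([a,b]),None,fx=.7,fy=.7))"
```

```text
t: 16.93
position: [0.5413, -0.328, 0.1525]
ee_rot: [-180.0, -0.0, 75.9]
contact_force: [0.6, 0.2, 1.1]
gripper_width: 0.0377
gripper_force: 0.0
top dark_spindle_front [311.5 141. ] 0.61
top dark_spindle_tail [356.7 201.4] 0.72
top 0.78 577 surface ends [array([ 0.5326, -0.3566,  0.0539]), array([ 0.5933, -0.1159,  0.0528])] ang 75.83239517604811 tilt -0.2528584789403599 len 0.24829595777640096 jig ends [array([-0.    , -0.1708]), array([-0.0002,  0.0775])]
side dark_spindle_front [275.9 162.5] 0.9
side dark_spindle_tail [331.3 138.9] 0.64
side 0.87 294 surface ends [array([ 0.5297, -0.3513,  0.0505]), array([ 0.5882, -0.1195,  0.0499])] ang 75.82259170520922 tilt -0.13743774323846852 len 0.23907620610210134 jig ends [array([-0.0042, -0.1664]), array([-0.0042,  0.0727])]
16.9333 [ 0.5413 -0.328   0.1525] [-179.9539   -0.0308   75.862 ] [0.623  0.2457 1.0591] 0.03768350171536368
```

View pics/c2.png

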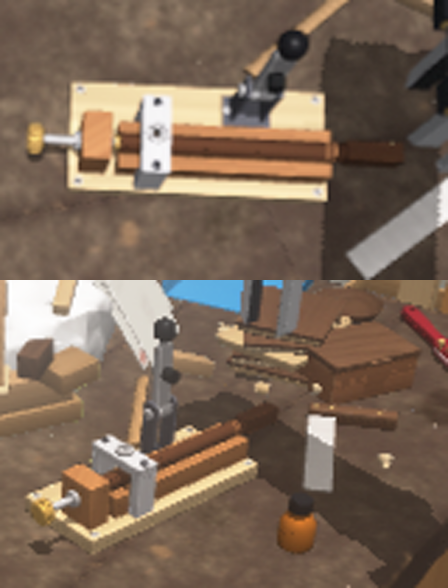

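Run:
```python
from h import *
s=arm.sense();R=Ro.from_euler("xyz",s["ee_rot"],degrees=True)
a=np.radians(-14.2);X=np.array([np.cos(a),np.sin(a),0]);Y=np.array([-np.sin(a),np.cos(a),0])
for x,y,z in [(.097,-.14,.17),(.097,-.04,.152),(.069,-.04,.152)]:
    print(np.round(R.inv().apply(np.array([.5745,-.191,0])+x*X+y*Y+[0,0,z]-s["position"])/.2,3))
```

```text
[ 0.005  0.479 -0.1  ]
[ 0.505  0.48  -0.01 ]
[ 0.506  0.34  -0.009]
```

```bash
python3 -m crank '[[0,[0,0.15,-0.1],0],[0,[0,0.3,-0.1],0],[0,[0,0.48,-0.1],0],[0,[0.05,0.48,-0.1],0],[0,[0.2,0.48,-0.1],0],[0,[0.35,0.48,-0.05],0],[0,[0.505,0.48,-0.01],0],[0,[0.505,0.48,-0.01],0],[0,[0.505,0.48,-0.01],0],[0,[0.505,0.48,-0.01],0]]' 8
python3 - <<'E'
from h import *
s=arm.sense();R=Ro.from_euler("xyz",s["ee_rot"],degrees=True)
a=np.radians(-14.2);X=np.array([np.cos(a),np.sin(a),0]);Y=np.array([-np.sin(a),np.cos(a),0])
for t in (90,83,76,69,62,55,50):
    t=np.radians(t);x=.044-.09*np.cos(t)+.025;z=.072+.09*np.sin(t)-.006
    print(np.round(R.inv().apply(np.array([.5745,-.191,0])+x*X-.04*Y+[0,0,z]-s["position"])/.2,3))
E
```

```text
t: 18.17
position: [0.6589, -0.2544, 0.1527]
ee_rot: [-179.9, 0.0, 75.8]
contact_force: [0.3, -1.0, 0.7]
gripper_width: 0.0005
gripper_force: 0.0
[ 0.004 -0.142 -0.016]
[ 0.004 -0.197 -0.013]
[ 0.004 -0.251 -0.003]
[ 0.004 -0.303  0.014]
[ 0.004 -0.353  0.037]
[ 0.004 -0.4    0.065]
[ 0.004 -0.431  0.089]
```

```bash
python3 -m crank '[[0,[0,-0.07,-0.016],0],[0,[0,-0.12,-0.016],0],[0,[0.004,-0.16,-0.015],0],[0,[0.004,-0.2,-0.013],0],[0,[0.004,-0.25,-0.003],0],[0,[0.004,-0.3,0.014],0],[0,[0.004,-0.35,0.037],0],[0,[0.004,-0.4,0.065],0],[0,[0.004,-0.42,0.075],0],[0,[0.004,-0.42,0.075],0]]' 8
python3 - <<'E'
from fit import *
J=np.array([.5745,-.191]);a=np.radians(-14.2);Rj=np.array([[np.cos(a),-np.sin(a)],[np.sin(a),np.cos(a)]])
for c in ("side","top"):
    im,d=arm.snapshot(c);cv2.imwrite(f"pics/{c}_k.png",cv2.resize(im[80:200,240:400,::-1],None,fx=4,fy=4,interpolation=2));C=cloud(c,d)
    for m in arm.mark_of(c,"knob")[:2]:
        print(c,m,[ (np.r_[(p[:2]-J)@Rj,p[2]]) for p in [atz(c,m["point"],.14)]])
E
```

```text
t: 19.0
position: [0.577, -0.2328, 0.1383]
ee_rot: [-180.0, 0.0, 75.8]
contact_force: [1.5, -1.1, 0.4]
gripper_width: 0.0005
gripper_force: 0.0
side {'point': [311.7, 123.4], 'score': 0.47} [array([-0.016 , -0.0313,  0.14  ])]
side {'point': [238.7, 229.9], 'score': 0.47} [array([-0.2439,  0.4007,  0.14  ])]
top {'point': [374.7, 139.2], 'score': 0.55} [array([-0.0203, -0.0477,  0.14  ])]
top {'point': [312.7, 139.7], 'score': 0.19} [array([-0.028 ,  0.0896,  0.14  ])]
```

View pics/side_k.png

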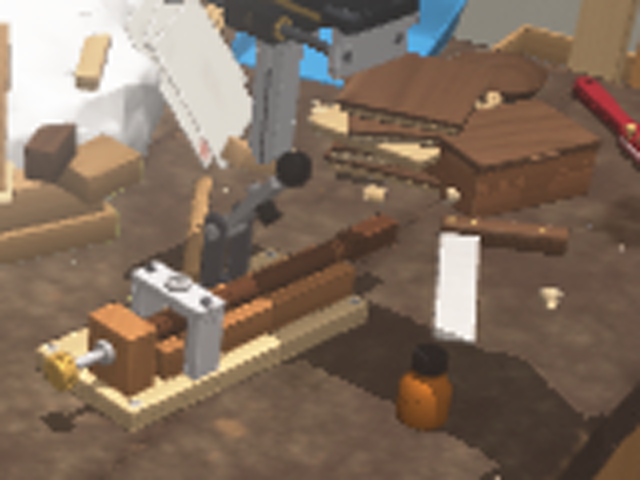

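Run:
```python
from h import *
s=arm.sense();R=Ro.from_euler("xyz",s["ee_rot"],degrees=True)
a=np.radians(-14.2);X=np.array([np.cos(a),np.sin(a),0]);Y=np.array([-np.sin(a),np.cos(a),0])
for t in (52,45,38,31,24,17,10,5,2):
    t=np.radians(t);x=.044-.09*np.cos(t);z=.072+.09*np.sin(t)+.0125
    print(np.round(R.inv().apply(np.array([.5745,-.191,0])+x*X-.04*Y+[0,0,z]-s["position"])/.2,3))
```

```text
[-0.002 -0.127 -0.084]
[-0.002 -0.168 -0.048]
[-0.002 -0.204 -0.007]
[-0.002 -0.235  0.039]
[-0.002 -0.261  0.087]
[-0.002 -0.28   0.139]
[-0.002 -0.293  0.192]
[-0.002 -0.298  0.231]
[-0.002 -0.299  0.255]
```

```bash
python3 -m crank '[[0,[0,0.04,-0.04],0],[0,[0,0.03,-0.2],0],[0,[0,-0.07,-0.2],0],[0,[0,-0.17,-0.18],0],[0,[0,-0.17,-0.12],0],[0,[0,-0.17,-0.08],0],[0,[0,-0.175,-0.048],0],[0,[0,-0.205,-0.007],0],[0,[0,-0.235,0.039],0],[0,[0,-0.235,0.039],0]]' 8
```

```text
t: 20.03
position: [0.5252, -0.2195, 0.1279]
ee_rot: [-179.1, 0.0, 75.8]
contact_force: [-40.5, 12.3, 23.8]
gripper_width: 0.0007
gripper_force: 23.7
```

```bash
python3 -m crank '[[0,[0,-0.013,0.024],0],[0,[0,-0.026,0.048],0],[0,[0,-0.037,0.074],0],[0,[0,-0.045,0.1],0],[0,[0,-0.052,0.126],0],[0,[0,-0.058,0.153],0],[0,[0,-0.06,0.165],0],[0,[0,-0.06,0.175],0],[0,[0,-0.06,0.18],0],[0,[0,-0.06,0.18],0]]' 8;python3 - <<'E'
from fit import *
im,d=arm.snapshot("side");cv2.imwrite(f"pics/side_k2.png",cv2.resize(im[80:200,240:400,::-1],None,fx=4,fy=4,interpolation=2))
E
```

```text
t: 20.87
position: [0.509, -0.2154, 0.0896]
ee_rot: [-178.5, -0.0, 75.8]
contact_force: [-53.7, 16.0, 12.2]
gripper_width: 0.0003
gripper_force: 23.3
```

View pics/side_k2.png

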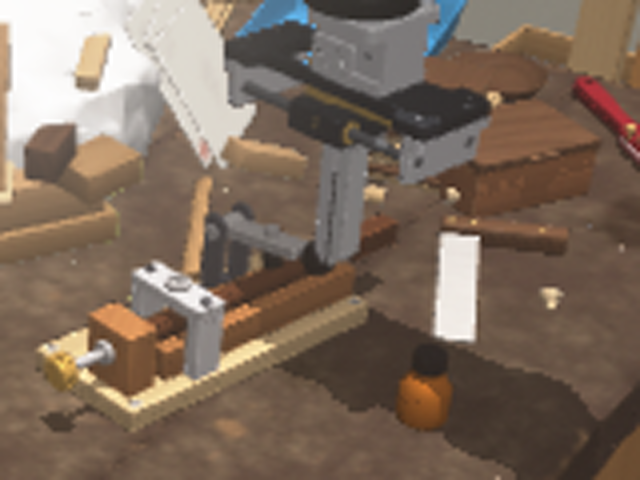

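The fingers have slipped onto the outer (-x) side of the knob and are loading it sideways, although the arm is nearly level. I'll back off, lift and press again from above.

```bash
python3 -m crank '[[0,[0,-0.05,0],0],[0,[0,-0.09,-0.02],0],[0,[0,-0.1,-0.1],0],[0,[0,-0.1,-0.2],0],[0,[0,-0.1,-0.25],0],[0,[0,-0.1,-0.25],0],[0,[0,-0.1,-0.25],0],[0,[0,-0.1,-0.25],0],[0,[0,-0.1,-0.25],0],[0,[0,-0.1,-0.25],0]]' 8;python3 - <<'E'
from fit import *
J=np.array([.5745,-.191]);a=np.radians(-14.2);Rj=np.array([[np.cos(a),-np.sin(a)],[np.sin(a),np.cos(a)]])
v=[]
for c in ("side","top"):
    im,d=arm.snapshot(c);v.append(cv2.resize(im[80:200,250:410,::-1],None,fx=3,fy=3,interpolation=2));C=cloud(c,d)
    for g in arm.regions_of(c,"knob")[:1]:
        Q=C[g["pixels"]&(d>0)];Q=np.c_[(Q[:,:2]-J)@Rj,Q[:,2]];print("knob",g["score"],len(Q),np.percentile(Q,[5,50,95],axis=0).tolist())
    for m in arm.mark_of(c,"knob")[:1]+arm.mark_of(c,"dark_spindle_front")[:1]:
        print(c,m,[ (np.r_[(p[:2]-J)@Rj,p[2]]) for p in [atz(c,m["point"],.08)]])
cv2.imwrite("pics/k3.png",cv2.hconcat(v)[:, :960] if 0 else cv2.resize(cv2.vconcat(v),None,fx=.8,fy=.8))
E
python3 spin.py
```

```text
t: 21.75
position: [0.5012, -0.2133, 0.1438]
ee_rot: [-179.9, -0.0, 75.8]
contact_force: [-1.1, 0.6, -0.4]
gripper_width: 0.0009
gripper_force: 0.0
knob 0.75 196 [[-0.05334242734766202, -0.04945410697205457, 0.06401996751763955], [-0.01199616013074534, -0.035084129028197034, 0.0826752319250226], [0.033793302869664456, -0.029114126374508217, 0.09521298434070652]]
side {'point': [296.0, 167.8], 'score': 0.65} [array([-0.0873,  0.091 ,  0.08  ])]
side {'point': [277.7, 164.6], 'score': 0.65} [array([-0.0466,  0.118 ,  0.08  ])]
knob 0.58 328 [[-0.049994279343459645, -0.04883366587196316, 0.0773437666171341], [-0.0003931626271327847, -0.039498536061768307, 0.0836574799159425], [0.04560948032891957, -0.03190688739766684, 0.09643173943498967]]
top {'point': [367.5, 157.3], 'score': 0.73} [array([-0.0446, -0.0487,  0.08  ])]
top {'point': [313.4, 142.9], 'score': 0.72} [array([-0.0149,  0.0799,  0.08  ])]
top dark_spindle_front [310.2 139.3] 0.66
top 0.74 232 surface ends [array([ 0.5659, -0.2268,  0.0528]), array([ 0.5931, -0.1157,  0.0527])] ang 76.24877617064863 tilt -0.04636271291985893 len 0.11445826056547437 jig ends [array([ 0.0004, -0.0368]), array([-0.0004,  0.0776])]
side dark_spindle_front [277.3 165.1] 0.69
side dark_spindle_tail [334.1 136.9] 0.64
side 0.75 278 surface ends [array([ 0.5285, -0.3552,  0.049 ]), array([ 0.5886, -0.1178,  0.0502])] ang 75.79969662296536 tilt 0.2805437823529878 len 0.24487915092094714 jig ends [array([-0.0043, -0.1705]), array([-0.0043,  0.0744])]
22.15 [ 0.5014 -0.2134  0.1446] [-179.997    -0.0031   75.8374] [0.8061 0.1568 0.1082] 0.00045027307123245527
```

View pics/k3.png

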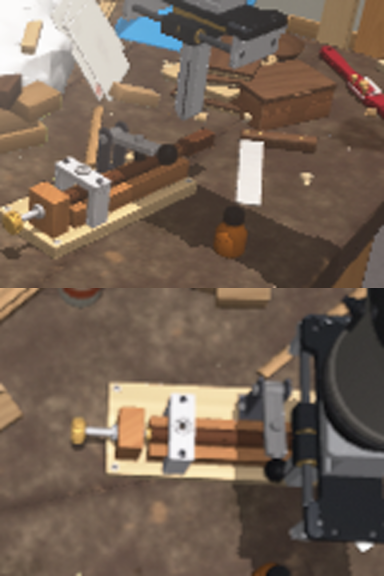

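```bash
python3 go.py $(python3 -c "
import math
a=math.radians(-14.2);x,y=-.043,-.04
print(.5745+x*math.cos(a)-y*math.sin(a),-.191+x*math.sin(a)+y*math.cos(a))") .095 75.8
```

```text
shift [-0.002  0.112  0.248] spin 0.0002 q [ 30.  17. -17. 111.   6.  52.  -4.] t 22.55
```

```bash
python3 -m crank '[[0,[0,0.112,0],0],[0,[0,0.112,0],0],[0,[0,0.112,0.1],0],[0,[0,0.112,0.18],0],[0,[0,0.112,0.22],0],[0,[0,0.112,0.24],0],[0,[0,0.112,0.25],0],[0,[0,0.112,0.26],0],[0,[0,0.112,0.265],0],[0,[0,0.112,0.265],0]]'
```

```text
t: 23.38
position: [0.5234, -0.2189, 0.0921]
ee_rot: [180.0, 0.0, 75.8]
contact_force: [-1.9, 0.4, 0.9]
gripper_width: 0.0008
gripper_force: 0.8
```

```bash
python3 -m crank '[[0,[0,0,0.005],0],[0,[0,0,0.01],0],[0,[0,0,0.015],0],[0,[0,0,0.02],0],[0,[0,0,0.025],0],[0,[0,0,0.03],0],[0,[0,0,0.03],0],[0,[0,0,0.03],0],[0,[0,0,0.03],0],[0,[0,0,0.03],0]]'
```

```text
t: 24.22
position: [0.5231, -0.2189, 0.0863]
ee_rot: [-180.0, 0.0, 75.8]
contact_force: [-7.2, 2.1, 16.3]
gripper_width: 0.0007
gripper_force: 8.3
```

```bash
python3 -m crank '[[0,[0,0.005,0.003],0],[0,[0,0.01,0.006],0],[0,[0,0.01,0.008],0],[0,[0,0.01,0.008],0],[0,[0,0.01,0.008],0],[0,[0,0.01,0.008],0],[0,[0,0.01,0.008],0],[0,[0,0.01,0.008],0],[0,[0,0.01,0.008],0],[0,[0,0.01,0.008],0]]'
```

```text
t: 25.05
position: [0.5232, -0.219, 0.0853]
ee_rot: [-179.8, 0.0, 75.8]
contact_force: [-23.0, 7.1, 40.5]
gripper_width: 0.0005
gripper_force: 19.8
```

```bash
python3 -m crank '[[0,[0,0,-0.02],0],[0,[0,0,-0.05],0],[0,[0,0,-0.15],0],[0,[0,0,-0.3],0],[0,[0,0,-0.4],0],[0,[-0.2,0,-0.4],0],[0,[-0.4,0,-0.4],0],[0,[-0.6,0,-0.4],0],[0,[-0.7,0,-0.4],0],[0,[-0.7,0,-0.4],0]]'; python3 spin.py; python3 -c "
import cv2,glob
f=sorted(glob.glob('pics/top_*.*.png'),key=lambda s:float(s[9:-4]))[-1]
im=cv2.imread(f)[90:190,270:430];a=cv2.resize(im,None,fx=4,fy=4,interpolation=2)
f=sorted(glob.glob('pics/side_*.*.png'),key=lambda s:float(s[10:-4]))[-1]
im=cv2.imread(f)[110:200,240:400];b=cv2.resize(im,None,fx=4,fy=4,interpolation=2)
cv2.imwrite('pics/c4.png',cv2.resize(cv2.vconcat([a,b]),None,fx=.75,fy=.75))"
```

```text
t: 25.88
position: [0.4887, -0.3607, 0.1639]
ee_rot: [180.0, 0.1, 75.5]
contact_force: [-0.2, -0.1, -1.1]
gripper_width: 0.0002
gripper_force: 0.0
top dark_spindle_front [311.8 138.1] 0.77
top dark_spindle_tail [403.5 143.4] 0.82
top 0.87 621 surface ends [array([ 0.5325, -0.3577,  0.0534]), array([ 0.5929, -0.1156,  0.0517])] ang 75.99862978346508 tilt -0.3939326596757985 len 0.2495001142236386 jig ends [array([ 0.0002, -0.1719]), array([-0.0007,  0.0776])]
side dark_spindle_front [278.2 163.2] 0.69
side dark_spindle_tail [333.2 136.6] 0.78
side 0.57 197 surface ends [array([ 0.5364, -0.3351,  0.0492]), array([ 0.5896, -0.1042,  0.0504])] ang 77.02108835602951 tilt 0.27365550803719635 len 0.2369759667064193 jig ends [array([-0.0016, -0.149 ]), array([-0.0066,  0.0879])]
25.8833 [ 0.4887 -0.3607  0.1639] [179.9934   0.1006  75.4747] [-0.1941 -0.065  -1.067 ] 0.00019320854128203937
```

View pics/c4.png

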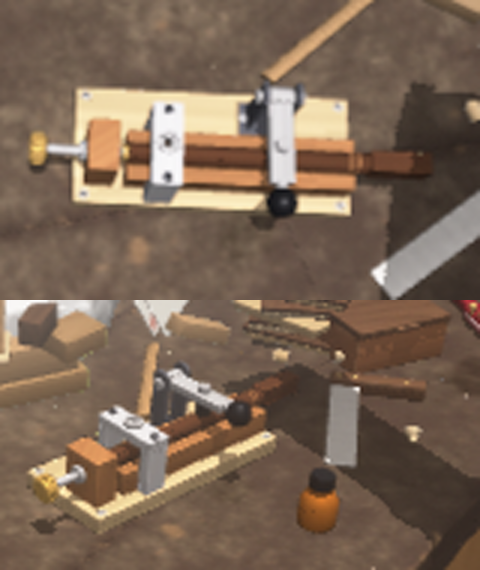

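The hold-down lies level over the spindle with its knob at (282,203), and the spindle has not moved from the stop. The robot is clear.

```bash
python3 -c "
from plant import arm
print(arm.job_done())"
```

```text
the job is handed in; nothing more can be done
None
```

I handed the job in at about 26 s: the dark spindle is in the groove, fed to about 7 N against the stop screw and clamped by the hold-down with about 40 N at the knob, and the robot is clear. On the first try the fingers slipped off the knob and loaded it sideways with about 56 N; the spindle did not visibly shift, but the hand-in gave no verdict.

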